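# Pop the green blade box open with the dowel

### The job

Take the thin wooden dowel out of its black stand and push it down through the round hole in the top of the green-lidded blade box, so that the spring catch underneath lets go and the green drawer springs out. Then put the dowel back in the hole of its stand and let go of it, leaving the green drawer open. The drawer of the blue-lidded box must stay shut.

Things in the scene. Friction and masses are not known exactly. Their poses are not given: they have to be found in the camera images.
- dowel_center (a point): Centre of a pale wooden dowel with a red band, 12 mm in diameter, 130 mm long, 30 g. It starts upright, loose, in the black stand, its z axis up along its length; this point is 65 mm above its foot. Grip it from above on the red band (20 mm tall, centred 25 mm above this point): that leaves 90 mm of dowel below the grip and 40 mm above.
- stand_mouth (a point): Centre of the mouth of the dowel's hole, in the top face of a fixed black block, 80 x 80 mm and 45 mm tall, on the table. The hole is 30 mm wide, 40 mm deep and vertical: the dowel has 9 mm of play all round. A dowel that stands or leans in it with its foot on the bottom is put away.
- green_hole (a point): Centre of the round hole in the green lid of a fixed steel blade box, on the lid's top face, 90 mm above the table; z points up. The box is 200 mm long (its x), 130 mm wide (its y) and 90 mm tall; the hole is 32 mm wide, on the centre line, 35 mm from the end nearer the robot. The lid is 8 mm thick.
- green_catch (a point): The top of the green box's orange catch plate, straight under the hole and 35 mm below its mouth; the plate, 46 x 56 mm, shows through the hole. Pressed down it gives against a spring (2 N at first, 4.5 N at the trip), lets the drawer go after 9 mm (44 mm below the mouth) and stops dead after 16 mm (51 mm below).
- green_drawer (a joint): Travel in m of the green-fronted drawer of the green-lidded box: 0 shut, 0.07 fully out. It slides out of the end away from the robot (the box's +x), driven by its own spring in about half a second once the catch trips, and stays out.
- blue_hole (a point): The same point of a second, identical blade box with a blue lid and drawer front, which is to be left alone.
- blue_drawer (a joint): Travel in m of the blue box's drawer: 0 shut, 0.07 fully out; it works in the same way and must stay shut.

How it is judged:
On the way:
1. the green drawer springs out while the dowel is down the green box's hole (value of joint green_drawer above 0.012 m and horizontal distance between dowel_center and green_hole below 0.03 m and z of dowel_center in the frame of green_hole below 0.045 m).
At the end, for the whole second after the job is handed in: The green drawer is at least 50 mm out, the blue drawer is shut (within 10 mm), and the dowel is back in the stand's hole: its foot at the bottom (within about 10 mm), its centre within 40 mm sideways of the mouth, upright or leaning by at most 30 degrees (value of joint green_drawer above 0.05 m and value of joint blue_drawer below 0.01 m and horizontal distance between dowel_center and stand_mouth below 0.04 m and z of dowel_center in the frame of stand_mouth between 0.01 and 0.035 m and angle between dowel_center's own z axis and vertical below 0.55 rad); the robot touches nothing.
It fails at once if the blue box's drawer springs open (value of joint blue_drawer above 0.01 m).
It also fails if it takes over 45 s, if anything falls off the work surface, if the arm or the gripper's body presses on something with over 40 N, if the wrist force passes 120 N, or if a joint passes its speed limit or range.

### The arm

A 6-joint arm with a two-finger parallel gripper is mounted at the origin on the work surface. World frame = base frame: x ahead of the robot, y to its left, z up, the work surface at z = 0. Lengths are in m, angles in rad, forces in N, time in s.
With the tool pointing down it reaches from about 0.3 to 0.875 m from the base axis. Payload 6.4 kg.
Tool frame: the origin (TCP) lies on the centre line of the jaws, within the pads' length; the fingertips stand tips_ahead ahead of it and the grasp point (between the pads) lies 6 mm ahead of it (tips_ahead is the distance from the TCP to the fingertips, in m); z points along the fingers, y is the line along which they close (so a half turn about z gives the same grasp; the last joint's range is limited). The gripper opens to 88 mm and grips with 3 to 60 N. Pads are 18 mm wide; open, the fingers measure 123 mm over their backs; the gripper's body (75 mm by 187 mm) begins 45 mm behind the grasp point.
Start: joints at [-1.511, 0.181, 1.607, -0, 1.354, -0.206], TCP at [0.151, -0.555, 0.264] pointing down, gripper open.
Joint ranges: [-2.99, 2.99], [-0.89, 2.07], [0.3, 2.58], [-1.14, 4.28], [0, 2.63], [-3.12, 3.12]. Speed limits (rad/s): [2.57, 2.57, 3.01, 3.14, 3.14, 3.14].

### API

Orientations are given as a 3x3 rotation matrix whose columns are the frame's x, y, z axes.
In Python, from bench import * gives the robot as it stands. Calls block until the motion is done:
- goto(position, orientation): joint-space move of the TCP to a pose.
- move_linear(position, ori=None, speed=0.15, threshold=None): straight line of the TCP; ori=None keeps the orientation; speed is the mean speed in m/s. With threshold (N) it stops when the force on the tool has changed by that much, and returns True; else False.
- set_joints(angles): joint-space move.
- gripper_to(opening, force=None): finger opening in m; force is the grip in N (None keeps the last); returns when the fingers have stopped.
- pause(seconds).
- inverse_kinematics(position, orientation): joint angles nearest the present ones, or None.
- get_state(): the state.
- read_camera(name): name is "scene" or "top"; returns a dict with "img" (400x640x3 uint8, blue, green, red), "fx", "fy", "cx", "cy" (pixels), "R" (3x3) and "t" (3): a world point X has camera coordinates R X + t. Camera axes: x right, y down, z forward; pixel columns grow to the right and rows downward; lengths in m; the calibration is good to about 2 mm. A picture is of the moment at which its call begins. There is no depth.
A pose or a line that the arm cannot do raises IKError and nothing moves.
- hand_in(): hands the job in; it is judged then, once.
Trained networks look in a picture, given as the dict that the camera call returned (one of the last four; its "shot" number tells which), for a name from the list of things; names that differ only in an ending like _2 or _b are one class to them, and where a whole thing is asked for, a point or a joint stands for the part that bears it (a point fixed in the world has none). Each returns a list of dicts, best first, with "confidence" (0 to 1); they miss things now and then, are a little off and sometimes report something else, mostly with a low value. They report only what shows in the picture. A call takes as long as a camera call.
- find_in(picture, label): "bbox" ([left, top, right, bottom] in pixels, round what is visible of it).
- landmark_of(picture, label): "at" ([column, row] in pixels: a listed point, or the origin of a listed thing).
The state is a dict: "time": time; "joint_pos": joint angles; "joint_velocities": joint speeds; "joint_efforts": joint torques, N m; "ee_pos": TCP position; "tcp_rot": TCP orientation; "ft_force": force on the tool from outside, world axes, zero at the start; "moment": the same for the moment, N m; "grip_width": finger opening in m; "grasp_force": force on a finger pad.
Only numpy, scipy, OpenCV 4.12 (cv2) and the standard library are available. Lean on these libraries where they do the work, as an engineer would, in place of code of your own. Each camera call takes 0.05 s, during which the arm holds its last target. There are 200 camera calls.

## Working session

There is one attempt and no reset: what is moved stays moved. The work goes in short steps, each a Python script; the robot and the scene stay as the last script left them, time stands still between calls to the robot, and variables do not carry over. Pictures are saved under pics/ and viewed, at most 10 in all, crops included, and the job is handed in when it is done.

```bash
mkdir -p pics
cat > h.py <<'E'
from bench import *
import numpy as np, cv2
def ray(c,px):
    d=c["R"].T@np.array([(px[0]-c["cx"])/c["fx"],(px[1]-c["cy"])/c["fy"],1.]); o=-c["R"].T@c["t"]; return o,d
def at_z(c,px,z):
    o,d=ray(c,px); return o+d*(z-o[2])/d[2]
def tri(c1,p1,c2,p2):
    P=[c["K"]if 0 else np.diag([1,1,1])@np.array([[c["fx"],0,c["cx"]],[0,c["fy"],c["cy"]],[0,0,1]])@np.c_[c["R"],c["t"]] for c in(c1,c2)]
    X=cv2.triangulatePoints(P[0],P[1],np.array(p1,float).reshape(2,1),np.array(p2,float).reshape(2,1)); return (X[:3]/X[3]).ravel()
def proj(c,X):
    v=c["R"]@np.array(X)+c["t"]; return [c["fx"]*v[0]/v[2]+c["cx"],c["fy"]*v[1]/v[2]+c["cy"]]
E
python3 - <<'E'
from h import *
np.set_printoptions(precision=4,suppress=True)
s=get_state(); print(s["time"],s["tcp_rot"],s.get("tips_ahead"),list(s))
c={n:read_camera(n) for n in("scene","top")}
for n in c:
    cv2.imwrite(f"pics/{n}0.png",c[n]["img"]); print(n,-c[n]["R"].T@c[n]["t"],c[n]["fx"])
L={}
for l,z in(("dowel_center",.07),("stand_mouth",.045),("green_hole",.09),("blue_hole",.09),("green_catch",.055)):
    for n in c:
        for r in landmark_of(c[n],l)[:2]: print(l,n,r["at"],round(r["confidence"],2),at_z(c[n],r["at"],z)); L.setdefault((l,n),r["at"])
    if (l,"scene") in L and (l,"top") in L: print("  tri",tri(c["scene"],L[l,"scene"],c["top"],L[l,"top"]))
E
```

```text
0.0 [[ 0.9649  0.2627 -0.0001]
 [ 0.2627 -0.9649  0.0017]
 [ 0.0003 -0.0017 -1.    ]] None ['time', 'joint_pos', 'joint_velocities', 'joint_efforts', 'ee_pos', 'tcp_rot', 'ft_force', 'moment', 'grasp_force', 'grip_width']
scene [1.207  0.3275 0.6134] 434.43465492111426
top [ 0.3494 -0.0205  1.0688] 508.71935565256445
dowel_center scene [430.3, 233.0] 0.81 [0.5187 0.2552 0.07  ]
dowel_center top [199.4, 216.0] 0.73 [0.516  0.2604 0.07  ]
  tri [0.5166 0.2581 0.0699]
stand_mouth scene [428.2, 241.3] 0.61 [0.5145 0.2539 0.045 ]
stand_mouth top [207.1, 216.8] 0.91 [0.518  0.2514 0.045 ]
stand_mouth top [470.0, 208.2] 0.34 [ 0.5179 -0.2845  0.045 ]
  tri [0.5174 0.2524 0.0465]
green_hole scene [206.6, 161.3] 0.87 [ 0.508  -0.2824  0.09  ]
green_hole top [470.8, 204.9] 0.6 [ 0.5169 -0.2749  0.09  ]
  tri [ 0.5163 -0.2739  0.0962]
blue_hole scene [332.1, 177.5] 0.93 [0.4453 0.0151 0.09  ]
blue_hole top [319.1, 243.5] 0.57 [0.4513 0.0208 0.09  ]
  tri [0.4513 0.0194 0.0945]
green_catch top [469.3, 204.7] 0.53 [ 0.5234 -0.2811  0.055 ]
```

View pics/top0.png

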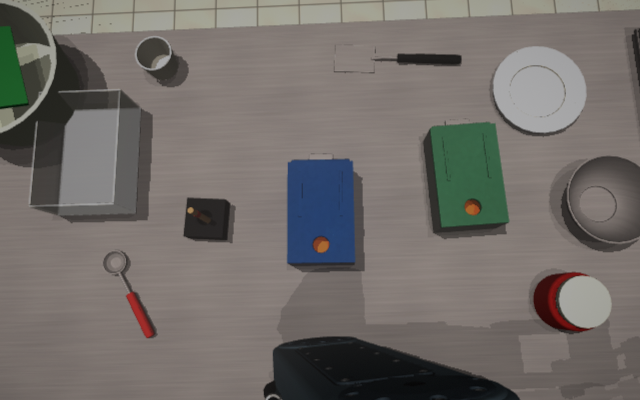

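View pics/scene0.png

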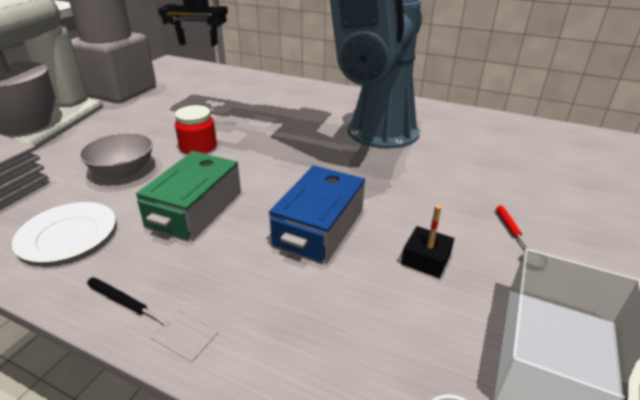

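Run:
```python
from h import *
np.set_printoptions(precision=4,suppress=True)
c={n:read_camera(n) for n in("scene","top")}
t=c["top"]; 
hsv={n:cv2.cvtColor(c[n]["img"],cv2.COLOR_BGR2HSV) for n in c}
def blob(n,lo,hi,roi):
    m=cv2.inRange(hsv[n],lo,hi); k=np.zeros_like(m); x0,y0,x1,y1=roi; k[y0:y1,x0:x1]=255; m&=k
    return m
# lid in top
for name,lo,hi,roi in(("green",(60,80,30),(85,255,255),(410,110,520,240)),("blue",(100,100,30),(125,255,255),(270,140,370,275))):
    m=blob("top",lo,hi,roi); m=cv2.morphologyEx(m,cv2.MORPH_CLOSE,np.ones((25,25)))
    k=max(cv2.findContours(m,0,2)[0],key=cv2.contourArea)
    P=np.array([at_z(t,p[0],.09)[:2] for p in k],np.float32)
    r=cv2.minAreaRect(P); b=cv2.boxPoints(r); print(name,r)
    d=max((b[1]-b[0],b[2]-b[1]),key=np.linalg.norm); d/=np.linalg.norm(d); d*=-np.sign(d[0]); print("hole from lid",np.array(r[0])+.065*d, d)
for nm,roi in(("green",(455,190,490,225)),("blue",(305,230,340,260))):
    m=blob("top",(3,120,60),(22,255,255),roi); x,y,w,h=cv2.boundingRect(m); print(nm,"orange",x,y,w,h,at_z(t,(x+w/2,y+h/2),.09))
R={}
for n,roi in(("scene",(420,195,450,255)),("top",(180,198,205,222))):
    m=blob(n,(0,150,60),(8,255,255),roi); ys,xs=np.nonzero(m); print(n,"red",len(xs),xs.mean(),ys.mean()); R[n]=(xs.mean(),ys.mean())
    print(at_z(c[n],R[n],.095))
    w=blob(n,(9,80,100),(25,255,255),roi); ys,xs=np.nonzero(w); print(" wood",xs.min(),xs.max(),ys.min(),ys.max())
    if n=="scene":
        for v in range(ys.min(),ys.max()+1,6): print(v,xs[ys==v])
print(tri(c["scene"],R["scene"],t,R["top"]))
for z in(.045,.095,.135): print(z,proj(t,(.517,.257,z)),proj(c["scene"],(.517,.257,z)))
big=np.hstack([cv2.resize(c["top"]["img"][190:250,170:240],(400,343),interpolation=2),cv2.resize(c["scene"]["img"][195:280,390:460],(282,343),interpolation=2)])
cv2.imwrite("pics/z1.png",big)
```

```text
green ((0.5796891450881958, -0.2742933928966522), (0.20306988060474396, 0.12940984964370728), 2.5167245864868164)
hole from lid [ 0.5148 -0.2771] [-0.999  -0.0439]
blue ((0.5167602300643921, 0.016231782734394073), (0.128178209066391, 0.2037772238254547), 89.04608917236328)
hole from lid [0.4518 0.0173] [-0.9999  0.0166]
green orange 465 200 15 15 [ 0.5117 -0.2778  0.09  ]
blue orange 313 237 16 16 [0.4483 0.0172 0.09  ]
scene red 38 434.0263157894737 224.26315789473685
[0.5214 0.2591 0.095 ]
 wood 429 440 205 247
205 [436 437 438 439]
211 [436 437 438 439]
217 [434 435 436 437 438]
223 []
229 [431 432 433]
235 [431 432 433 434]
241 [430 431 432 433]
247 [430]
top red 0 nan nan
[nan nan nan]
 wood 187 193 207 213
[nan nan nan]
0.045 [np.float64(204.3920602703202), np.float64(217.37172631815025)] [np.float64(429.4558242814205), np.float64(242.4974999994277)]
0.095 [np.float64(197.59370376506158), np.float64(213.4629244259213)] [np.float64(433.44603013119786), np.float64(222.67370905969298)]
0.135 [np.float64(191.6528524557713), np.float64(210.0471560970256)] [np.float64(436.8379751915875), np.float64(205.82214493299975)]<stdin>:20: RuntimeWarning: Mean of empty slice.
  ret = ret.dtype.type(ret / rcount)
```

View pics/z1.png

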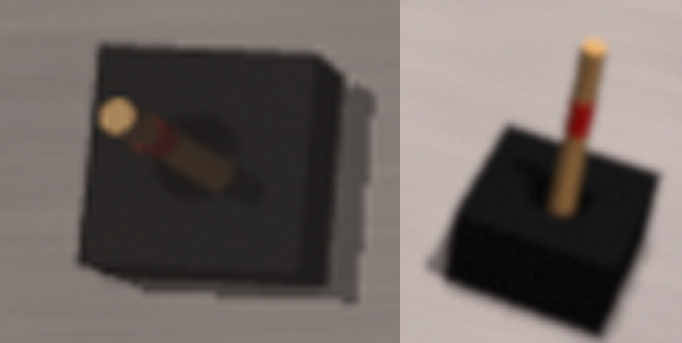

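```bash
cat >> h.py <<'E'
D=np.array([[1,0,0],[0,-1,0],[0,0,-1.]])
def st(): s=get_state(); print(round(s["time"],2),np.round(s["ee_pos"],4),"ft",np.round(s["ft_force"],1),"w",round(s["grip_width"],4),"g",np.round(s["grasp_force"],1))
E
python3 - <<'E'
from h import *
x,y=.517,.2575
goto([x,y,.24],D); st()
print(move_linear([x,y,.102],speed=.12,threshold=10)); st()
gripper_to(0.0,30); st()
print(move_linear([x,y,.29],speed=.2)); st()
c=read_camera("scene"); d=read_camera("top")
cv2.imwrite("pics/g.png",np.hstack([cv2.resize(c["img"][60:260,340:540],(400,400)),cv2.resize(d["img"][130:330,100:300],(400,400))]))
E
```

```text
3.83 [0.5174 0.2569 0.24  ] ft [-0.2  0.5 -0.7] w 0.088 g 0.0
False
5.12 [0.5176 0.2577 0.1029] ft [1.2 0.1 0.6] w 0.088 g 0.0
6.28 [0.517  0.2575 0.102 ] ft [-0.8 -0.5 -0.1] w 0.0107 g 30.0
False
7.37 [0.5163 0.2573 0.2885] ft [ 0.1 -0.4 -1. ] w 0.0111 g 30.0
```

View pics/g.png

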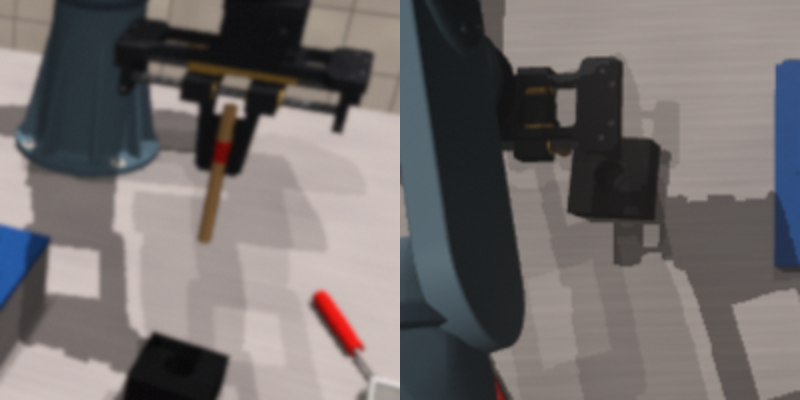

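Run:
```python
from h import *
x,y=.5135,-.2775
goto([x,y,.28],D); st()
move_linear([x,y,.205],speed=.15); pause(.2); st()
e=get_state()["ee_pos"]
c=read_camera("scene"); d=read_camera("top")
for n,k in(("s",c),("t",d)):
  print(n,"foot/top/hole pred",[np.round(proj(k,p),1) for p in((e[0],e[1],e[2]-.097),(e[0],e[1],e[2]+.033),(x,y,.09))], landmark_of(k,"dowel_center")[:1], landmark_of(k,"green_hole")[:1],proj(k,e-[0,0,.032]))
cv2.imwrite("pics/p.png",np.hstack([cv2.resize(c["img"][60:220,130:290],(400,400)),cv2.resize(d["img"][130:270,390:530],(400,400))]))
```

```text
9.4 [ 0.5139 -0.2766  0.28  ] ft [-0.6  0.3  0.1] w 0.0109 g 30.0
10.25 [ 0.5141 -0.2779  0.2064] ft [-0.1  0.2 -0.4] w 0.0107 g 30.0
s foot/top/hole pred [array([205.4, 155.7]), array([197.2, 103.4]), array([206.9, 162.8])] [{'at': [201.9, 132.6], 'confidence': 0.47}] [{'at': [206.4, 161.5], 'confidence': 0.87}] [np.float64(201.4528644151017), np.float64(130.56138152156728)]
t foot/top/hole pred [array([475. , 204.5]), array([495.2, 190.4]), array([472.3, 206.6])] [] [] [np.float64(484.43497260218646), np.float64(197.94027818728708)]
```

View pics/p.png

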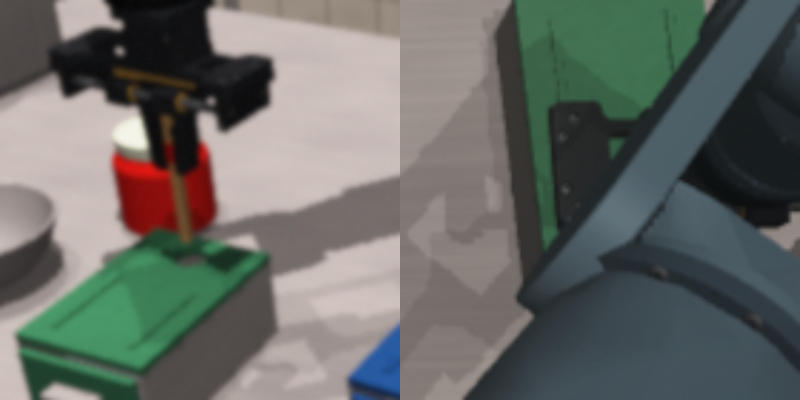

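Run:
```python
from h import *
x,y=.5135,-.2775
a=move_linear([x,y,.157],speed=.08,threshold=5); print(a); st()
if not a:
    print(move_linear([x,y,.137],speed=.04,threshold=15)); st(); pause(.7); st()
    c=read_camera("scene"); cv2.imwrite("pics/q.png",cv2.resize(c["img"][100:260,110:310],(500,400)))
```

```text
False
11.3 [ 0.5137 -0.2776  0.1571] ft [ 0.5 -0.8 -1. ] w 0.011 g 30.0
False
11.95 [ 0.5141 -0.278   0.1376] ft [ 0.6 -2.   4.7] w 0.0112 g 30.0
12.65 [ 0.514  -0.278   0.1377] ft [ 1.1 -1.8  4.7] w 0.011 g 30.0
```

View pics/q.png

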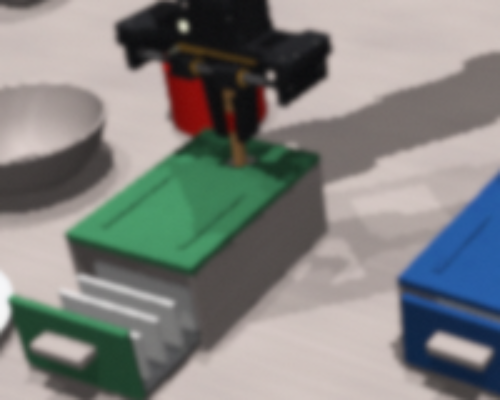

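The green drawer is out and the blue one is shut, with the dowel upright at about (205,156). Next I return the dowel to the stand.

Run:
```python
from h import *
x,y=.5165,.2555
move_linear([.5135,-.2775,.28],speed=.15); st()
goto([x,y,.28],D)
move_linear([x,y,.165],speed=.15); pause(.2); st()
e=get_state()["ee_pos"]; c=read_camera("scene")
print([np.round(proj(c,p),1) for p in((e[0],e[1],e[2]-.097),(x,y,.045))],landmark_of(c,"stand_mouth")[:1],landmark_of(c,"dowel_center")[:1],proj(c,e-[0,0,.032]))
cv2.imwrite("pics/r.png",cv2.resize(c["img"][160:290,370:500],(520,520)))
```

```text
13.8 [ 0.5128 -0.277   0.2785] ft [-0.2  0.1 -0.3] w 0.0111 g 30.0
16.84 [0.5172 0.2557 0.1662] ft [ 0.5 -0.7 -0.3] w 0.0108 g 30.0
[array([430.7, 232.9]), array([428.8, 242.1])] [{'at': [428.7, 240.9], 'confidence': 0.68}] [{'at': [436.5, 206.5], 'confidence': 0.9}] [np.float64(436.05246612698227), np.float64(206.0539738650695)]
```

View pics/r.png

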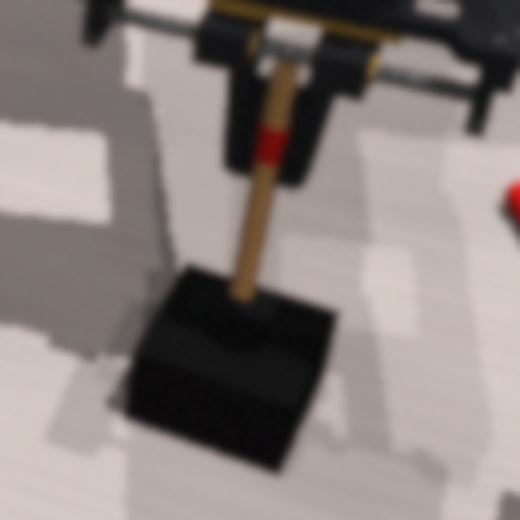

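The foot at (430.5,234) sits right above the mouth at (428.8,242), so I lower it and release.

Run:
```python
from h import *
x,y=.5165,.2555
a=move_linear([x,y,.115],speed=.1,threshold=6); print(a); st()
if not a:
    print(move_linear([x,y,.102],speed=.04,threshold=5)); st()
    gripper_to(.088); st(); move_linear([x,y,.29],speed=.15); pause(.5); st()
    c=read_camera("scene"); cv2.imwrite("pics/s.png",c["img"])
    print(landmark_of(c,"dowel_center")[:1],proj(c,(x,y,.07)))
```

```text
False
17.64 [0.5167 0.2556 0.1151] ft [-1.4  1.  -0.7] w 0.0106 g 30.0
True
18.02 [0.5167 0.2555 0.1019] ft [-0.3 -1.   5.3] w 0.0109 g 30.0
19.22 [0.516  0.2554 0.1012] ft [0.6 0.1 0.1] w 0.0882 g 0.0
21.12 [0.5165 0.2555 0.2899] ft [ 0.3 -0.2 -0.8] w 0.0883 g 0.0
[{'at': [431.4, 233.2], 'confidence': 0.58}] [np.float64(430.7063505609002), np.float64(232.3891827777379)]
```

View pics/s.png

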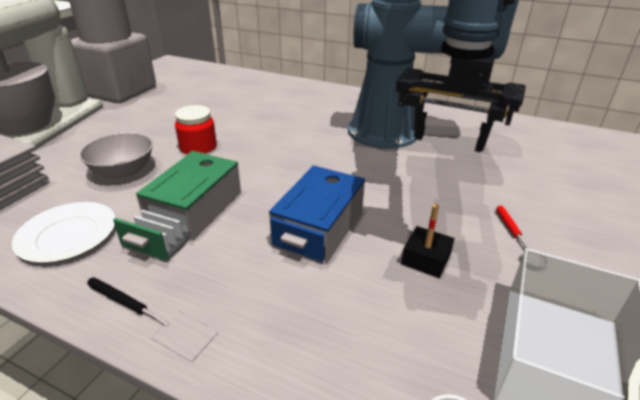

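The dowel stands in its stand at (431,233). The green drawer is open at (142,238), the blue one is shut, and the gripper is clear.

```bash
python3 -c "
from bench import *
print(hand_in())"
```

```text
the job is handed in; nothing more can be done
None
```

I handed the job in at about 21 s of the 45 s allowed: the last picture shows the green drawer sprung open, the blue drawer shut, and the dowel released in its stand with the gripper clear; `hand_in()` gave no verdict.

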